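# Stack the portion dishes and hold the hopper gate half open

### The job

Get the grain hopper ready for me to pour: stack the two loose steel portion dishes, one at a time, squarely on the dish that stands in front of its chute, so that the three make one neat upright pile with their edges flush. Only after both are stacked and let go, slide the hopper's sprung gate by its upright grip from shut to half open, and hold it there against its spring: finish while still holding it half open. The gate springs shut if you let go; leave the pile and everything else on the stand as they are.

Things in the scene. Friction and masses are not known exactly. Their poses are not given: they have to be found in the camera images.
- hopper: Fixed open steel grain hopper. Origin on the work surface under its box, x to its back, z up. Box in mm: x -35..35, y -64..75, rim 153 high; base plate 4 thick, x -168..35, 70 wide at the dishes. At the front (-x): chute (lip at x -67, 77 high, y -59..-11), gate, index lines for shut, half (longest), full. Its front looks roughly to the robot's left (world +y).
- landing (a point): Point on the top face of the hopper's base plate (4 mm above the work surface), 120 mm in front of the hopper's origin: the middle of the dish place in front of the chute.
- gate (a joint): How far the hopper's gate is open, in m: 0 shut (as at the start), 0.050 at its far stop, so half open is 0.025. It slides along the hopper's +y (roughly away from the robot). A spring shuts it: about 5 N to start it, 9 N at half and 13 N at the far stop, with slight friction (0.5 N).
- gate_grip (a point): Centre of the gate's upright grip, moving with the gate: black ribbed block, 12 mm thick along the hopper's y (the sliding direction), 22 mm along its x, 40 mm tall, standing clear above the hopper's rim, underside 158 and top 198 mm above the work surface (this point 178). Pinch it from above across the 12 mm. The spring tube beside it reaches up to 143 mm.
- dish_base: Shallow open steel portion dish, 80 mm long (its x), 52 mm wide (its y), 22 mm high, walls 4 mm, 140 g, loose. It stands on the hopper's base plate in front of the chute, long side along the hopper's x: the foot of the pile. Origin at the centre of its underside, z up.
- dish_a: First of the two loose portion dishes, same as dish_base (80 x 52 x 22 mm, walls 4 mm, 100 to 200 g), lying open side up on the work surface. Origin at the centre of its underside, x along its length, z up. Stacked dishes rest rim under floor: each sits 22 mm above the one below.
- dish_b: Second loose portion dish, same as dish_a and lying on the work surface to the right of it (smaller y). Origin at the centre of its underside, x along its length, z up.
- timer: Round kitchen timer, 68 mm across and 36 mm high; stays where it is. Origin at the centre of its underside.
- tape: Roll of tape, 100 mm across and 25 mm high; stays where it is. Origin at the centre of its underside.
- spoon: Small measuring spoon, 132 mm long and 16 mm high; stays where it is. Origin under its middle.
- red_bowl: Lacquer bowl, 150 mm across and 60 mm high; stays where it is. Origin at the centre of its underside.

How it is judged:
By the outcome, as a careful person would: the job done as asked, in the order asked, and still so for the second after the job is handed in, while the arm keeps its last pose, push and grip.
It also fails if it takes over 67 s, if anything falls off the work surface, if the arm or the gripper's body presses on something with over 40 N, if the wrist force passes 120 N, or if a joint passes its speed limit or range.

### The arm

A 6-joint arm with a two-finger parallel gripper is mounted at the origin on a cart in front of the work surface, level with it; the furniture and walls round the work are solid. World frame = base frame: x ahead of the robot, y to its left, z up, the work surface at z = 0. Lengths are in m, angles in rad, forces in N, time in s.
With the tool pointing down it reaches from about 0.275 to 0.875 m from the base axis. Payload 12.5 kg.
Tool frame: the origin (TCP) lies on the centre line of the jaws, within the pads' length; the fingertips stand r.finger_overhang ahead of it and the grasp point (between the pads) lies 3 mm ahead of it (r.finger_overhang is the distance from the TCP to the fingertips, in m); z points along the fingers, y is the direction in which the jaws open and shut (so a half turn about z gives the same grasp; the last joint's range is limited). The gripper opens to 85 mm and grips with 20 to 120 N. Pads are 22 mm wide; open, the fingers measure 114 mm over their backs; the gripper's body (76 mm by 85 mm) begins 54 mm behind the grasp point. The pads swing forward as they close: fully open they stand 13 mm farther back than shut.
Start: joints at [-0.085, 0.351, 1.652, -0, 1.139, -0.085], TCP at [0.55, 0, 0.253] pointing down, gripper open.
Joint ranges: [-2.75, 2.75], [-0.79, 2.1], [0.01, 2.65], [-1.57, 4.71], [0.07, 3.14], [-2.87, 2.87]. Speed limits (rad/s): [2.22, 2.22, 2.79, 3.14, 3.14, 3.14].

### API

Orientations are given as a unit quaternion [x, y, z, w].
In Python, from cell import r, optics gives the robot as it stands. The module is installed in compiled form; this text tells all that it offers. Calls block until the motion is done:
- r.move_to(position, orientation): joint-space move of the TCP to a pose.
- r.move_linear(position, rot=None, vel=0.15): straight line of the TCP; rot=None keeps the orientation; vel is the mean speed in m/s.
- r.set_joints(angles): joint-space move.
- r.set_gripper(opening, squeeze=None): opening from 0.0 (shut) to 1.0 (fully open); squeeze is the grip in N (None keeps the last); returns when the fingers have stopped.
- r.sleep(seconds).
- r.inverse_kinematics(position, orientation): joint angles nearest the present ones, or None.
- optics.get_image(name): name is "scene" or "side" or "wrist"; returns a dict with "pixels" (420x560x3 uint8, red, green, blue), "depth" (420x560 float32, m along the optical axis (not along the pixel's ray), 0 where there is no reading), "fx", "fy", "cx", "cy" (pixels), "camera_from_world" (4x4, takes a point from world to camera coordinates); the wrist camera has in their place "mount" (4x4, takes a point from camera to tool coordinates, whose origin is the TCP and whose axes are the flange's). Camera axes: x right, y down, z forward; pixel columns grow to the right and rows downward; lengths in m; the calibration is good to about 2 mm. A picture is of the moment at which its call begins: read the wrist's pose just before it.
A pose or a line that the arm cannot do raises r.PlanningError and nothing moves.
- r.hand_in(): hands the job in, once; it reports no verdict.
Readings, each from a call of its own:
- r.current_t(): time.
- r.current_q(): joint angles.
- r.current_qvel(): joint speeds.
- r.current_effort(): joint torques, N m.
- r.current_tool_pos(): TCP position.
- r.current_ee_rot(): TCP orientation.
- r.current_contact_force(): force on the tool from outside, world axes, zero at the start.
- r.current_torque(): the same for the moment, N m.
- r.current_opening(): opening from 0.0 (shut) to 1.0 (fully open).
Only numpy, scipy, OpenCV 4.12 (cv2) and the standard library are available. Lean on these libraries where they do the work, as an engineer would, in place of code of your own. Each camera call takes 0.05 s, during which the arm holds its last target. There are 200 camera calls.

## Working session

There is one attempt and no reset: what is moved stays moved. The work goes in short steps, each a Python script; the robot and the scene stay as the last script left them, time stands still between calls to the robot, and variables do not carry over. Pictures are saved under pics/ and viewed, about 8 in all and at most 12, crops included, and the job is handed in when it is done.

```bash
mkdir -p pics
cat > h.py <<'E'
import numpy as np, cv2
from cell import r, optics
from scipy.spatial.transform import Rotation as R
def shot(name,fn=None):
    p=np.array(r.current_tool_pos());q=np.array(r.current_ee_rot())
    im=optics.get_image(name)
    if 'mount' in im:
        T=np.eye(4);T[:3,:3]=R.from_quat(q).as_matrix();T[:3,3]=p
        im['wfc']=T@im['mount']
    else: im['wfc']=np.linalg.inv(im['camera_from_world'])
    if fn: cv2.imwrite('pics/'+fn,im['pixels'][:,:,::-1])
    return im
def cloud(im):
    d=im['depth'];v,u=np.mgrid[:d.shape[0],:d.shape[1]]
    c=np.stack([(u-im['cx'])/im['fx']*d,(v-im['cy'])/im['fy']*d,d,np.ones_like(d)],-1)
    w=(c@im['wfc'].T)[...,:3]; w[d==0]=np.nan
    return w
def proj(im,p):
    c=np.linalg.inv(im['wfc'])@np.append(p,1);return c[0]/c[2]*im['fx']+im['cx'],c[1]/c[2]*im['fy']+im['cy']
def down(yaw): # tool z down, jaw (y) axis at world angle yaw
    y=np.array([np.cos(yaw),np.sin(yaw),0]);z=np.array([0,0,-1.])
    return R.from_matrix(np.stack([np.cross(y,z),y,z],1)).as_quat()
E
python3 - <<'E'
from h import *
print(r.current_t(),r.current_ee_rot(),r.finger_overhang)
a=[]
for n in('scene','side','wrist'):
    im=shot(n); np.savez('/tmp/%s.npz'%n,**{k:v for k,v in im.items()}); a.append(im['pixels'][:,:,::-1]); print(n,im['wfc'].round(3).tolist(),im['fx'])
cv2.imwrite('pics/a.png',a[0]);cv2.imwrite('pics/b.png',np.hstack(a[1:])[:, :] if 0 else cv2.resize(np.hstack(a[1:]),(800,300)))
E
```

```text
0.0 [ 7.07104486e-01  7.07108827e-01 -3.76121233e-04 -4.58445545e-04] 0.022
scene [[0.425, -0.791, 0.441, -0.09], [-0.905, -0.377, 0.196, -0.355], [0.011, -0.482, -0.876, 1.288], [0.0, 0.0, 0.0, 1.0]] 495.4765854183345
side [[-0.999, 0.018, -0.035, 0.535], [0.039, 0.628, -0.777, 0.94], [0.008, -0.778, -0.629, 0.97], [0.0, 0.0, 0.0, 1.0]] 507.9078676299624
wrist [[1.0, 0.0, -0.0, 0.55], [0.0, -0.952, -0.306, 0.079], [-0.001, 0.306, -0.952, 0.374], [0.0, 0.0, 0.0, 1.0]] 371.90726581490463
```

View pics/a.png

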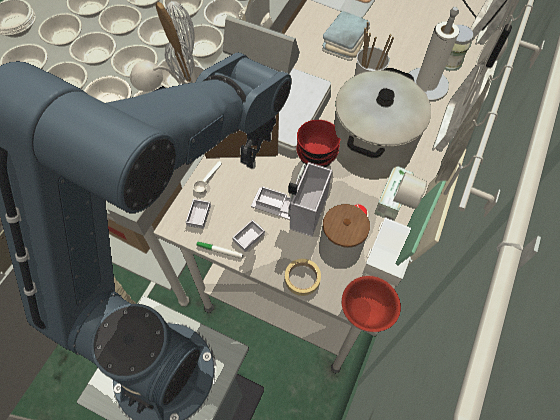

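View pics/b.png

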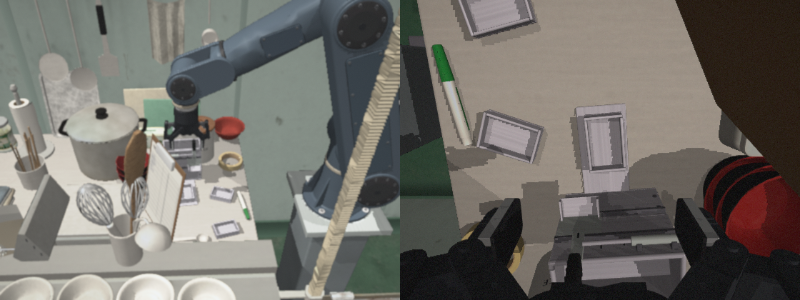

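The scene view shows dish_a at (198,214), dish_b at (248,236), the base dish at (270,200), and the hopper at (310,195) with its black grip at (293,187). In the wrist view all three dishes are visible, with dish_a partly cut off.

```bash
cat >> h.py <<'E'
def rect(im,c,rad,z0,z1,n=''):
    w=cloud(im);m=(np.hypot(w[...,0]-c[0],w[...,1]-c[1])<rad)&(w[...,2]>z0)&(w[...,2]<z1)
    p=w[m]; 
    (x,y),(a,b),t=cv2.minAreaRect((p[:,:2]*1000).astype(np.float32))
    if a<b:a,b,t=b,a,t+90
    t=(t+90)%180-90
    print(n,'ctr %.1f %.1f size %.1f %.1f long-yaw %.2f n %d zmed %.4f'%(x,y,a,b,t,len(p),np.median(p[:,2])))
    return x/1000,y/1000,np.radians(t)
E
python3 - <<'E'
from h import *
S={n:dict(np.load('/tmp/%s.npz'%n)) for n in('scene','wrist')}
for n,px in(('scene',[(198,214),(248,236),(270,200),(293,187),(302,277),(318,160),(205,187)]),('wrist',[(133,20),(154,190),(284,200)])):
    w=cloud(S[n])
    for u,v in px: print(n,u,v,np.nanmedian(w[v-2:v+3,u-2:u+3].reshape(-1,3),0).round(4))
w=cloud(S['scene'])
for n,(u,v) in dict(a=(198,214),b=(248,236),base=(270,200)).items():
    c=w[v,u]; rect(S['scene'],c,.06,.016,.034,n)
    try: rect(S['wrist'],c,.06,.016,.034,n+' wrist')
    except Exception as e: print(e)
rect(S['scene'],w[187,293],.05,.165,.21,'grip')
# table z
print(np.nanmedian(w[225:230,222:226].reshape(-1,3),0))
E
```

```text
scene 198 214 [0.4267 0.1452 0.0022]
scene 248 236 [ 0.4257 -0.02    0.0036]
scene 270 200 [ 0.5565 -0.0261  0.0072]
scene 293 187 [ 0.523  -0.1112  0.1938]
scene 302 277 [ 0.3801 -0.2096  0.    ]
scene 318 160 [ 0.6993 -0.1139  0.0854]
scene 205 187 [0.5155 0.1702 0.0026]
wrist 133 20 [0.4201 0.1383 0.0042]
wrist 154 190 [ 0.4227 -0.0195  0.0041]
wrist 284 200 [ 0.5563 -0.029   0.0083]
a ctr 424.0 142.3 size 82.6 53.9 long-yaw 14.92 n 129 zmed 0.0199
a wrist ctr 427.1 139.9 size 80.8 41.0 long-yaw 13.32 n 1027 zmed 0.0217
b ctr 424.3 -22.4 size 80.7 54.2 long-yaw -19.21 n 141 zmed 0.0203
b wrist ctr 425.5 -18.7 size 80.6 52.7 long-yaw -18.97 n 1340 zmed 0.0215
base ctr 558.1 -28.8 size 80.1 55.6 long-yaw -85.26 n 174 zmed 0.0226
base wrist ctr 559.0 -26.2 size 80.5 52.1 long-yaw -84.50 n 1285 zmed 0.0256
grip ctr 525.1 -108.3 size 21.4 14.2 long-yaw 79.05 n 83 zmed 0.1864
[ 0.42384266  0.05843199 -0.00184247]
```

```bash
cat >> h.py <<'E'
HZ=0.25
def look(c,jaw,fn,z0=.016,z1=.034,dz=0):
    r.move_to([c[0],c[1],HZ+dz],down(jaw)); r.sleep(.2)
    im=shot('wrist',fn); return rect(im,c,.06,z0,z1,fn)
def pick(c,jaw,fn,zg=.028):
    x,y,t=look(c,jaw,fn)
    d=t-np.pi/2-jaw; d=(d+np.pi/2)%np.pi-np.pi/2
    assert abs(d)<.15
    r.move_to([x,y,.075],down(jaw+d)); r.move_linear([x,y,zg],vel=.1)
    r.set_gripper(0.3,40); print('open',r.current_opening(),'F',np.round(r.current_contact_force(),1),'z',r.current_tool_pos()[2])
    r.move_linear([x,y,.16],vel=.2); print('lift',r.current_opening(),'F',np.round(r.current_contact_force(),1),'t',r.current_t())
E
python3 - <<'E'
from h import *
x,y,t=look((.559,-.026),np.radians(5.5),'base.png')
np.save('base.npy',[x,y,t])
im=shot('wrist'); rect(im,(.525,-.108),.035,.165,.21,'grip')
print(r.current_t())
pick((.425,.142),np.radians(14.5-90),'a1.png')
E
```

```text
base.png ctr 559.0 -26.3 size 80.3 52.1 long-yaw -84.66 n 1375 zmed 0.0257
grip ctr 527.0 -104.9 size 23.2 13.3 long-yaw -85.72 n 1485 zmed 0.1921
0.7083
a1.png ctr 425.6 145.7 size 80.5 52.1 long-yaw 13.82 n 1194 zmed 0.0219
open 0.601274088065086 F [-1.9 -0.1  9.1] z 0.028727757773152868
lift 0.5979402596868747 F [ 0.6 -0.  -2.9] t 5.1
```

```bash
cat >> h.py <<'E'
def place(z,fn):
    x,y,t=np.load('base.npy'); q=down(t+np.pi/2)
    r.move_to([x,y,.16],q); r.move_linear([x,y,z+.006],vel=.12); r.sleep(.3)
    f0=r.current_contact_force()[2]
    for k in range(16):
        zz=z+.003-.0005*k; r.move_linear([x,y,zz],vel=.02); f=r.current_contact_force()[2]-f0
        if f>4: break
    print('contact',f,'z cmd',zz,'dz',zz-z,'k',k)
    r.set_gripper(.85); r.sleep(.2)
    r.move_linear([x,y,z+.04],vel=.1)
    r.move_linear([x,y,HZ],vel=.25)
    r.sleep(.2); im=shot('wrist',fn); np.savez('/tmp/pl.npz',**im); print('t',r.current_t()); return im
E
python3 - <<'E'
from h import *
im=place(.028+.026,'p1.png'); rect(im,(.559,-.026),.06,.042,.056,'top'); rect(im,(.559,-.026),.06,.018,.03,'low')
E
```

```text
contact 6.205746598156976 z cmd 0.0545 dz 0.0005000000000000004 k 5
t 11.6083
top ctr 559.1 -25.7 size 79.8 52.1 long-yaw -84.68 n 1372 zmed 0.0478
low ctr 558.3 -24.6 size 76.8 50.0 long-yaw -84.64 n 1270 zmed 0.0296
```

View pics/p1.png

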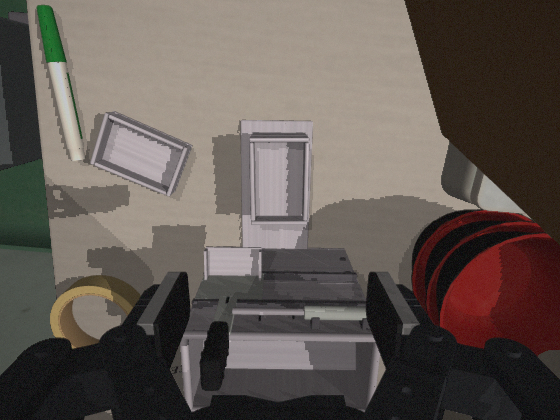

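The picture shows dish_a sitting flush on the base dish at (280,180), dish_b at (140,153), and the grip at (215,345). I'll stack dish_b next.

Run:
```python
from h import *
pick((.4255,-.0187),np.radians(-19+90),'b1.png',.030)
im=place(.030+.048,'p2.png'); rect(im,(.559,-.026),.06,.063,.078,'top'); 
rect(im,(.527,-.105),.035,.188,.205,'grip')
s=shot('side'); u,v=map(int,proj(s,np.array([.559,-.026,.04])))
c=s['pixels'][v-60:v+60,u-60:u+60,::-1]; w=im['pixels'][100:400,130:430,::-1]
print(u,v); cv2.imwrite('pics/c2.png',np.hstack([cv2.resize(c,(400,400)),cv2.resize(w,(400,400))]))
```

```text
b1.png ctr 425.3 -19.0 size 80.4 51.9 long-yaw -18.78 n 1185 zmed 0.0219
open 0.5964295783284967 F [-2.4 -0.6  9.9] z 0.030959480079707686
lift 0.5973533144166655 F [ 0.3 -0.4 -2.3] t 15.4167
contact 8.288479754768035 z cmd 0.0785 dz 0.0005000000000000004 k 5
t 21.1417
top ctr 556.4 -34.0 size 97.6 59.3 long-yaw -84.66 n 1768 zmed 0.0699
grip ctr 527.3 -104.6 size 22.9 13.0 long-yaw -84.92 n 902 zmed 0.1973
260 264
```

View pics/c2.png

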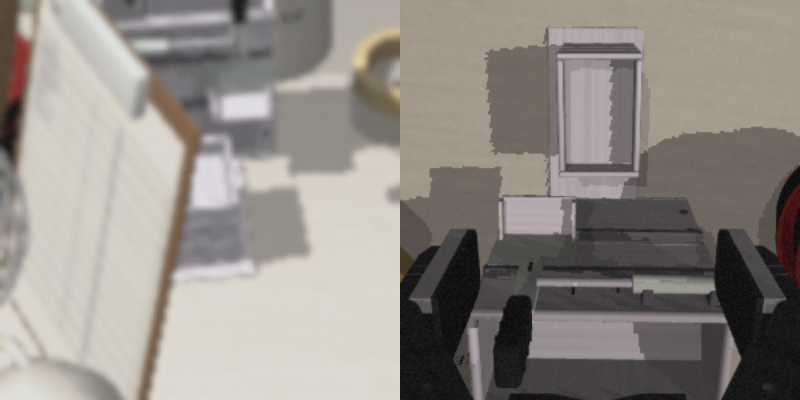

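The pile looks flush at (600,110) in the right panel, though the fit of the top dish picked up the chute lip. I'll refit with a tighter radius, then grip the gate.

Run:
```python
from h import *
im=dict(np.load('/tmp/pl.npz')); a=rect(im,(.559,-.026),.049,.066,.074,'top')
assert np.hypot(a[0]-.559,a[1]+.026)<.003
x,y,t=np.load('base.npy'); j=t+np.pi/2; q=down(j); g=np.array([.5273,-.1046]); d=np.array([np.cos(j),np.sin(j)])
r.move_to([*g,.25],q); r.set_gripper(.5); r.move_linear([*g,.187],vel=.1); r.sleep(.2)
print('F0',np.round(r.current_contact_force(),1),r.current_tool_pos())
r.set_gripper(0,90); r.sleep(.3)
F=np.array(r.current_contact_force());p=np.array(r.current_tool_pos())
print('grip',r.current_opening(),'F',F.round(1),'Fd',F[:2]@d,'p',p,'pd',(p[:2]-g)@d)
for s in(.002,.004,.006):
    r.move_linear([*(g+s*d),.187],vel=.03); r.sleep(.2)
    F=np.array(r.current_contact_force());p=np.array(r.current_tool_pos());print(s,'Fd',F[:2]@d,'pd',(p[:2]-g)@d)
print(r.current_t())
```

```text
top ctr 559.1 -24.9 size 80.1 52.1 long-yaw -84.66 n 1544 zmed 0.0699
F0 [0.4 0.1 0.1] [ 0.5275701  -0.10467474  0.18757433]
grip 0.12241942788979573 F [-4.5 -0.2  5.2] Fd -4.544075754489856 p [ 0.52703406 -0.10465425  0.18737094] pd -0.0002698347878765704
0.002 Fd -5.449149273192272 pd 0.0016608959528030022
0.004 Fd -5.87267160364187 pd 0.0035961945159500345
0.006 Fd -5.754333058095962 pd 0.005574424014703543
25.0417
```

Run:
```python
from h import *
t=np.load('base.npy')[2]; j=t+np.pi/2; g=np.array([.5273,-.1046]); d=np.array([np.cos(j),np.sin(j)])
def go(s,v=.03):
    r.move_linear([*(g+s*d),.187],vel=v); r.sleep(.25)
    F=np.array(r.current_contact_force());p=np.array(r.current_tool_pos());f,pd=F[:2]@d,(p[:2]-g)@d
    print('%.4f Fd %.2f pd %.5f'%(s,f,pd),F.round(1),r.current_opening()); return f,pd
for s in(.001,0,-.0007,-.0014,-.0021,-.0028):
    f,pd=go(s)
    if f>-2: break
print(r.current_t())
```

```text
0.0010 Fd -5.20 pd 0.00056 [-5.2 -0.5  6.4] 0.12747756882213798
0.0000 Fd -5.32 pd -0.00030 [-5.3 -0.1  6.2] 0.12451261317809378
-0.0007 Fd -0.63 pd -0.00039 [-0.7  1.   5.2] 0.12712849347670024
26.6083
```

The shut stop shows up at pd ≈ -0.4 mm. Half open is therefore pd ≈ 24.6 mm.

Run:
```python
from h import *
t=np.load('base.npy')[2]; j=t+np.pi/2; g=np.array([.5273,-.1046]); d=np.array([np.cos(j),np.sin(j)])
for s in(.015,.0253):
    r.move_linear([*(g+s*d),.187],vel=.03); r.sleep(.4)
    F=np.array(r.current_contact_force());p=np.array(r.current_tool_pos());print(s,'Fd',F[:2]@d,'pd',(p[:2]-g)@d,F.round(1),r.current_opening())
r.sleep(1);print((np.array(r.current_tool_pos())[:2]-g)@d,r.current_t())
w=shot('wrist'); rect(w,(.559,-.026),.049,.066,.074,'top')
s=shot('scene');c=s['pixels'][140:240,240:340,::-1]
cv2.imwrite('pics/d.png',np.hstack([cv2.resize(c,(400,400),interpolation=cv2.INTER_CUBIC),cv2.resize(w['pixels'][:,:,::-1],(400,400))]))
```

```text
0.015 Fd -8.01811845301543 pd 0.014428648405547572 [-7.9 -1.5  9.5] 0.12559034886376008
0.0253 Fd -8.926615333534471 pd 0.024507592745406356 [-8.8 -1.5 10.4] 0.12323692994533997
0.024512002100112167 29.575
top ctr 559.2 -25.1 size 80.0 52.2 long-yaw -84.70 n 2972 zmed 0.0700
```

View pics/d.png

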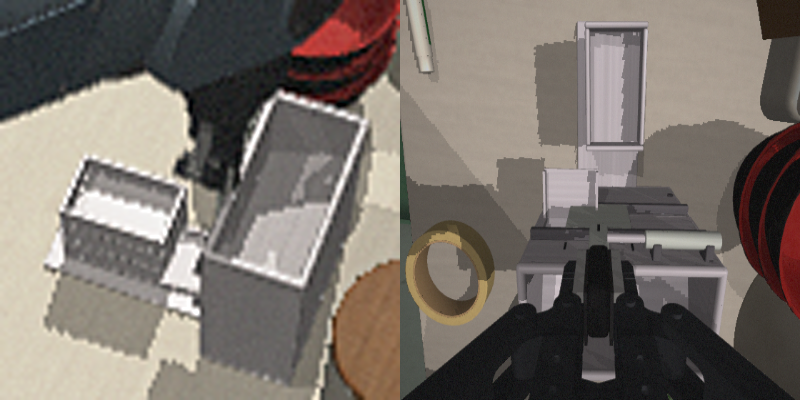

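The left panel shows the pile upright with its sides flush at (120,220). The right panel shows the grip held between the pads at (598,290). The 8.9 N pull matches the roughly 9 N expected at half open, so I'm handing in.

```bash
python3 -c "
from h import *
r.hand_in()"
```

```text
the job is handed in; nothing more can be done
```

I stacked dish_a and then dish_b on the dish in front of the chute. After letting both go, I slid the gate to half open, and the arm was still holding it there when I handed in. The last clock reading was about 29.6 s of the 67 s allowed.

- **Pile:** the top dish's centre measures within about 1.2 mm of the base dish's, and its angle is the same to 0.1°. Its rim is at 70 mm, as expected for three dishes on the 4 mm plate. The offset grows by about 0.6 mm per level and may partly be camera bias. The first fit of the top dish was wrong because it picked up the chute lip, and a tighter fit fixed it.
- **Gate:** I felt for the shut stop first, then opened the gate 24.9 mm (half open is 25.0). The spring pulled back with 8.9 N, close to the 9 N expected at half open, and the position held steady over one second. I did not check it against the index lines on the hopper.
- **Other items:** I took no measurements of them; in the pictures, the tape and the red bowls beside the hopper look undisturbed.

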